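Check the jaw gap with the broad gauge blade

ROBOT

A 7-joint arm with a two-finger parallel gripper is mounted at the origin on the work surface. World frame = base frame: x ahead of the robot, y to its left, z up, the work surface at z = 0. Lengths are in m, angles in rad, forces in N, time in s.
With the tool pointing down it reaches from about 0.4 to 0.85 m from the base axis. Payload 4.5 kg.
Tool frame: the origin (TCP) lies between the finger pads; the fingertips stand arm.finger_overhang ahead of it and the grasp point (between the pads) lies 5 mm behind it (arm.finger_overhang is the distance from the TCP to the fingertips, in m); z points along the fingers, x is the direction in which the jaws open and shut, and the axes are right-handed (so a half turn about z gives the same grasp; the last joint's range is limited). The gripper opens to 85 mm and grips with 20 to 120 N. Pads are 22 mm wide; open, the fingers measure 114 mm over their backs; the gripper's body (76 mm by 85 mm) begins 54 mm behind the grasp point. The pads swing forward as they close: fully open they stand 13 mm farther back than shut.
Start: joints at [-1.082, 0.689, -0.195, 1.565, 0.157, 0.902, -0.215], TCP at [0.275, 0.562, 0.216] pointing down, gripper open.
Joint ranges: [-3.01, 3.01], [-0.46, 2.08], [-1.47, 1.51], [0.13, 2.56], [-1, 4.14], [0.04, 2.09], [-2.66, 2.66]. Speed limits (rad/s): [2.57, 2.57, 3.14, 3.14, 3.14, 3.14, 3.14].

INTERFACE

Orientations are given as a unit quaternion [x, y, z, w].
In Python, from cell import arm gives the robot as it stands.
- The arm moves only by the tool send_rows, never from a script. Its arguments are lists of equal length, an entry for each row: "claw": the finger opening in mm, from 0 to 85.4; "linear": the shift along the tool's x, y, z in units of 25 mm (1.0 is 25 mm), a list of three; "angular": the turn, a rotation vector about the tool's x, y, z in units of 8 degrees (1.0 is 8 degrees), a list of three. In form: {"claw": [claw, ...], "linear": [[x, y, z], ...], "angular": [[ax, ay, az], ...]}. A call has 1 to 5 rows; each row shifts and turns the pose as measured when the row begins, along the tool's axes as they then stand; what a row does not reach is not made up. A row lasts 1/8 s, in which the tool goes at most 62.5 mm and 10.7 degrees, less where a joint would pass 70% of its speed; a pose out of reach is approached as far as the arm can. A call is refused whole if a number of a shift passes 1 or a number of a turn 1, either way. A call with a gripper value outside its range is refused whole. The fingers move at their own pace and stop on an object; "grip_force" is the grip in N (left out, the last holds). Time passes only in rows, so rows that do not move let the fingers close. It gives the time, the measured TCP pose, the force and the opening at its end, in the units of the state.
- arm.get_state(): the state, without advancing time (a new reading comes with each control period).
- arm.snapshot(name): name is "scene" or "top" or "wrist"; returns (picture, depth): 480x640x3 uint8, red, green, blue; 480x640 float32, m along the optical axis (not along the pixel's ray), 0 where there is no reading.
- arm.camera_model(name): a dict with "fovy" (degrees; the focal length in pixels is half the picture's height over the tangent of half this angle, whatever the lens; pixels are square), "cx", "cy" (the principal point, pixels), "dist" ([k1, k2, p1, p2, k3] as OpenCV has them; the pictures are not rectified), "extrinsics" (4x4, takes a point from camera to world coordinates). Camera axes: x right, y down, z forward; pixel columns grow to the right and rows downward; lengths in m; the calibration is good to about 2 mm. A picture is of the moment at which its call begins: read the wrist's pose just before it. camera_model takes no time and is no camera call; for the wrist camera it gives the pose at the moment of the call.
- arm.close_job(): hands the job in, once; it reports no verdict.
Trained networks look in the newest picture that a camera, given by its name, has taken for a name from the list of things; names that differ only in an ending like _2 or _b are one class to them, and where a whole thing is asked for, a point or a joint stands for the part that bears it (a point fixed in the world has none). Each returns a list of dicts, best first, with "p" (0 to 1); they miss things now and then, are a little off and sometimes report something else, mostly with a low value. They report only what shows in the picture. A call takes as long as a camera call. They do not tell look-alikes from the thing itself.
- arm.find_in(name, camera): "xy" ([column, row] as shares, 0 to 1, of the picture: columns of its width, rows of its height, amid what is visible of it).
- arm.silhouettes(name, camera): "mask" (480x640 bool, what is visible of it) and "xy" ([column, row] as shares, 0 to 1, of the picture: columns of its width, rows of its height, amid what is visible of it).
- arm.mark_of(name, camera): "xy" ([column, row] as shares, 0 to 1, of the picture: columns of its width, rows of its height: a listed point, or the origin of a listed thing).
The state is a dict: "clock": time; "joint_pos": joint angles; "joint_velocities": joint speeds; "effort": joint torques, N m; "position": TCP position; "ee_rot": TCP orientation; "force": force on the tool from outside, world axes, zero at the start; "wrist_torque": the same for the moment, N m; "gripper_width": finger opening in m.
Only numpy, scipy, OpenCV 4.12 (cv2) and the standard library are available. Lean on these libraries where they do the work, as an engineer would, in place of code of your own. Each camera call takes 0.05 s, during which the arm holds its last target.

TASK

Before the next load test, check the gap in the square jaw fixture: take the broad-bladed gauge out of the gauge rack and lower its blade into the gap between the two jaws, about half-way along them and in line with the gap, until its stop plate rests flat on both jaw tops. Let go and leave it standing there, with the other two gauges left in the rack.

Things in the scene. Friction and masses are not known exactly. Their poses are not given: they have to be found in the camera images.
- broad_gauge: Broadest of 3 bare-metal gauges hanging in the rack. Blade 6 mm thick (x), 50 wide (y), reaching 50 below the stop plate of 64 (x) x 70 (y) x 8; upright grip block on top, 20 thick (x) x 36 (y), its top 55 above the origin: pinch its 20 mm thickness. Origin: centre of the stop plate's underside; z up. About 0.35 kg. Lift straight up over 55 mm to clear the rack. Fits either way round.
- narrow_gauge: Stays in the rack: like the broad one but blade 24 mm wide, stop plate 64 (x) x 40 (y), grip 20 x 20; same origin. The black rack, 90 x 300 mm, 85 high, stands on one side (left or right), the jaw fixture on the other; the stop plates lie on its top, the blades hang in windows 16 x 58. The gauges hang in a row along their y, 95 mm apart, in any order.
- plug_gauge: Stays in the rack: round gauge, pin 12 mm diameter, round stop plate 56 mm diameter x 8, round grip 20 mm diameter, its top 55 mm above the origin. Origin: centre of the underside of its stop plate.
- jaw_fixture: Fixed: blue-grey base 140 (x) x 110 (y) x 12 mm with two square-edged steel jaws, each 40 (x) x 90 long (y), flat tops 80 above the bench. The gap between them is 26 wide (x), 68 deep, runs along y, open at top and ends. Origin: on the bench under the middle of the gap; z up. Gauge fully in: stop plate's underside on the jaw tops. Not the round split mould, 150 mm wide, farther back.
Mind the look-alikes: they are no part of the job. Leave any brown look-alike of the jaw_fixture alone.

How it is judged:
By the outcome, as a careful person would: the job done as asked, in the order asked, and still so for the second after the job is handed in, with the robot touching nothing.
It also fails if it takes over 40 s, if anything falls off the work surface, if the arm or the gripper's body presses on something with over 40 N, if the wrist force passes 120 N, or if a joint passes its speed limit or range.

## Working session

There is one attempt and no reset: what is moved stays moved. The work goes in short steps, Python scripts to look and compute and a tool call to move; the robot and the scene stay as the last step left them, time stands still between calls to the robot, and variables do not carry over. Pictures are saved under pics/ and viewed, and the job is handed in when it is done.

Besides the shell and the picture viewer there is one more tool, called after ">>>" in YAML: its name, and indented under it one key for each argument. send_rows: Moves the arm, as the interface text tells. Its arguments: {"type":"object","properties":{"claw":{"type":"array","items":{"type":"number"}},"linear":{"type":"array","items":{"type":"array","items":{"type":"number"}}},"angular":{"type":"array","items":{"type":"array","items":{"type":"number"}}},"grip_force":{"type":"number"}},"required":["claw","linear","angular"]}

```bash
ls; mkdir -p pics; cat > h.py <<'E'
import numpy as np, cv2
from cell import arm
from scipy.spatial.transform import Rotation as R
def K(m):
    f=240/np.tan(np.radians(m['fovy'])/2); return np.array([[f,0,m['cx']],[0,f,m['cy']],[0,0,1.]])
def cloud(d,m):
    v,u=np.mgrid[0:480,0:640]; p=np.stack([u,v],-1).reshape(-1,1,2).astype(float)
    n=cv2.undistortPoints(p,K(m),np.array(m['dist'],float))[:,0].reshape(480,640,2)
    P=np.dstack([n*d[...,None],d]); E=np.array(m['extrinsics'])
    return P@E[:3,:3].T+E[:3,3]
def snap(n):
    m=arm.camera_model(n); im,d=arm.snapshot(n); return im,d,m,cloud(d,m)
E
python3 - <<'E'
from h import *
for n in ['scene','top']:
    im,d,m,P=snap(n); cv2.imwrite(f'pics/{n}0.png',im[...,::-1]); np.savez(f'{n}0.npz',im=im,d=d,P=P)
    print(n,m['fovy'],np.round(m['extrinsics'],3).tolist())
    for t in ['broad_gauge','jaw_fixture','narrow_gauge','plug_gauge']:
        print(t,[(round(r['p'],2),np.round(np.array(r['xy'])*[640,480]).tolist()) for r in arm.find_in(t,n)])
s=arm.get_state(); print(s['clock'],s['position'],s['ee_rot'],arm.finger_overhang)
E
```

```text
pics
scene 44.86112199390309 [[-0.47, 0.502, -0.726, 1.388], [0.883, 0.254, -0.396, 0.389], [-0.015, -0.827, -0.562, 0.71], [0.0, 0.0, 0.0, 1.0]]
broad_gauge [(0.7, [461.0, 287.0])]
jaw_fixture [(0.89, [241.0, 192.0]), (0.84, [271.0, 234.0]), (0.76, [161.0, 252.0]), (0.3, [369.0, 250.0])]
narrow_gauge [(0.94, [414.0, 268.0])]
plug_gauge [(0.65, [369.0, 249.0])]
top 46.85921254850682 [[-0.009, -0.99, 0.142, 0.388], [-1.0, 0.012, 0.022, -0.064], [-0.023, -0.142, -0.99, 1.08], [0.0, 0.0, 0.0, 1.0]]
broad_gauge [(0.86, [171.0, 211.0])]
jaw_fixture [(0.93, [402.0, 254.0]), (0.66, [488.0, 166.0]), (0.55, [497.0, 324.0])]
narrow_gauge [(0.59, [220.0, 218.0])]
plug_gauge [(0.8, [273.0, 225.0])]
0.5 [0.27452415 0.56147991 0.21637777] [ 8.48302633e-01  5.29511702e-01  1.39833694e-05 -4.94927345e-06] 0.014
```

View pics/scene0.png

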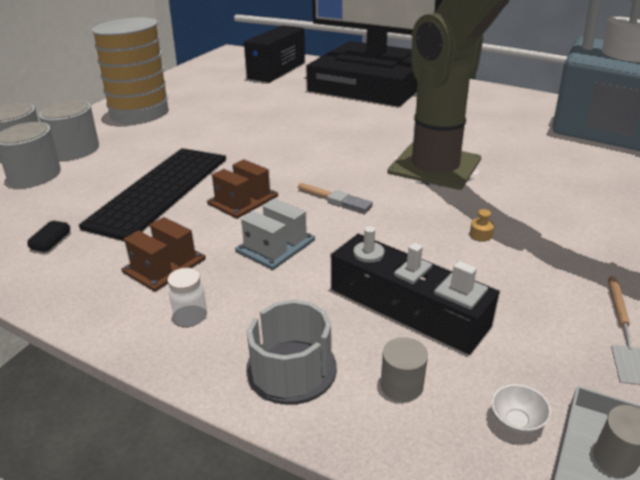

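View pics/top0.png

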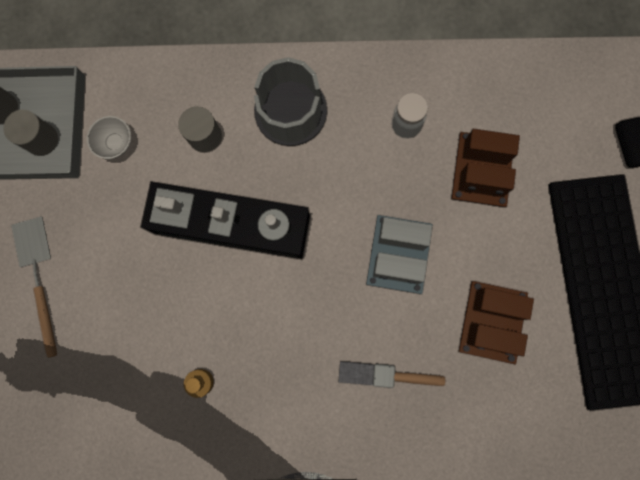

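Candidates for the gauge, in the top view: broad (171,207), narrow (221,216) and plug (273,223). The broad one has the widest plate and grip. Candidates for the fixture: blue-grey base with steel jaws (401,253), brown look-alikes (487,167) and (496,321), and the round mould (290,100). I choose the gauge at (171,207) and the fixture at (401,253), then measure both and check them in a crop.

```bash
python3 - <<'E'
from h import *
Z=np.load('top0.npz'); P=Z['P']; im=Z['im']
v,u=np.mgrid[0:480,0:640]
def box(name,mask,clean=True):
    m=mask.astype(np.uint8)
    n,l,s,c=cv2.connectedComponentsWithStats(m)
    for k in range(1,n):
        if s[k][4]<25: continue
        q=P[l==k]; r=cv2.minAreaRect((q[:,:2]*1000).astype(np.float32))
        print(name,'n',s[k][4],'px',c[k].round(),'ctr',np.round(r[0],1),'size',np.round(r[1],1),'ang',round(r[2],1),'z',np.round(np.percentile(q[:,2],[5,50,95])*1000,1),'mean',np.round(q.mean(0)*1000,1))
roi=lambda a,b,c,d:(u>a)&(u<b)&(v>c)&(v<d)
z=P[...,2]
box('bench',roi(320,350,200,300))
r=roi(135,320,170,270)
box('grip',r&(z>.125)); box('plate',r&(z>.0895)&(z<.105)); box('racktop',r&(z>.078)&(z<.105))
f=roi(355,445,205,300); box('jaw',f&(z>.07)); box('base',f&(z>.006)); 
cv2.imwrite('pics/crop1.png',np.hstack([cv2.resize(im[160:280,130:330],None,fx=2,fy=3)[...,::-1],cv2.resize(im[200:300,350:450],(360,360))[...,::-1]]))
Z=np.load('scene0.npz'); P=Z['P']; z=P[...,2]
r=roi(320,500,220,350)
box('S bench',roi(300,325,250,290))
box('S grip',r&(z>.125)); box('S plate',r&(z>.0895)&(z<.105)); box('S racktop',r&(z>.078)&(z<.105))
f=roi(235,316,195,265); box('S jaw',f&(z>.07)); box('S base',f&(z>.006))
E
```

```text
bench n 2871 px [335. 250.] ctr [510.6 -60.8] size [ 55.9 244.4] ang 89.2 z [-3.5 -0.4  3. ] mean [533.3 -61.2   4.9]
grip n 264 px [165. 203.] ctr [507.  91.] size [388.6  29.2] ang 56.8 z [129.6 138.8 142. ] mean [600.9 234.3 141.6]
grip n 151 px [218. 213.] ctr [583.7 143. ] size [20.1 20. ] ang 76.8 z [127.7 138.6 142.2] mean [582.6 142.1 137.7]
grip n 117 px [271. 220.] ctr [568.5  49.9] size [18.7 18.9] ang 0.1 z [130.5 138.8 141.6] mean [568.1  49.5 138.1]
plate n 936 px [174. 209.] ctr [603.2 237.1] size [71.4 64.7] ang 79.8 z [90.2 92.8 96.4] mean [600.  233.2  93. ]
plate n 558 px [224. 218.] ctr [583.9 142.8] size [40.6 64.6] ang 77.8 z [90.2 92.6 95.8] mean [581.7 140.9  92.8]
plate n 559 px [274. 225.] ctr [569.4  49.5] size [54.5 53.1] ang 1.5 z [90.2 92.8 96. ] mean [567.7  48.6  93. ]
racktop n 7150 px [226. 218.] ctr [586.  142.6] size [301.9  91.4] ang 79.7 z [81.9 85.7 94.5] mean [583.1 137.3  87.1]
jaw n 1104 px [406. 232.] ctr [ 475.5 -155.5] size [ 94.7 234.9] ang 65.4 z [75.9 79.6 82.8] mean [ 553.1 -190.6   88.5]
jaw n 1117 px [401. 267.] ctr [ 468.  -133.4] s
[... 1063 characters left out ...]
5.] ctr [783.6  72.6] size [70.2 14.2] ang 27.7 z [90.7 95.  96.8] mean [788.4  74.5  94.6]
S racktop n 5207 px [416. 277.] ctr [584.7 142.5] size [303.5  95.9] ang 80.2 z [81.4 86.5 95.8] mean [598.4 152.6  88.2]
S racktop n 256 px [325. 328.] ctr [783.6  72.6] size [70.2 14.3] ang 27.7 z [80.6 94.  96.7] mean [791.2  75.8  91.7]
S jaw n 577 px [284. 210.] ctr [907.3 109.8] size [1108.4   87.3] ang 34.7 z [71.6 80.4 82.8] mean [ 497.2 -174.3   80.3]
S jaw n 620 px [263. 224.] ctr [940.5 102.5] size [1059.3   85.9] ang 37.3 z [71.7 80.1 82.6] mean [ 561.4 -185.8   80.1]
S base n 3862 px [271. 229.] ctr [862.6  51.5] size [1248.2  169.6] ang 34.7 z [10.  46.6 81.7] mean [ 528.2 -189.9   47.5]
```

View pics/crop1.png

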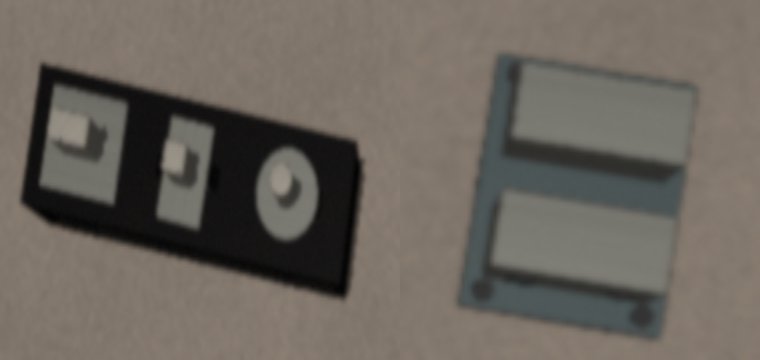

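The crop shows the broad plate and grip at the left end of the rack, and the blue-grey base with two steel jaws. Next I refine the fixture measurement, rejecting depth outliers.

```bash
python3 - <<'E'
from h import *
v,u=np.mgrid[0:480,0:640]
roi=lambda a,b,c,d:(u>a)&(u<b)&(v>c)&(v<d)
def box(name,P,mask):
    m=cv2.morphologyEx(mask.astype(np.uint8),cv2.MORPH_OPEN,np.ones((2,2)))
    n,l,s,c=cv2.connectedComponentsWithStats(m)
    for k in range(1,n):
        if s[k][4]<60: continue
        q=P[l==k]; r=cv2.minAreaRect((q[:,:2]*1000).astype(np.float32))
        w=q[:,:2]*1000; ev=np.linalg.svd(w-w.mean(0),full_matrices=False)[2]
        print(name,s[k][4],'px',c[k].round(),'ctr',np.round(r[0],1),'size',np.round(r[1],1),'ang',round(r[2],1),'mean',np.round(q.mean(0)*1000,1),'pca yaw(y)',np.degrees(np.arctan2(-ev[0,0]*np.sign(ev[0,1]),abs(ev[0,1]))).round(1))
for n,rr,g in [('top',(355,445,205,300),(135,320,170,270)),('scene',(235,316,195,265),(320,500,220,350))]:
    P=np.load(n+'0.npz')['P']; z=P[...,2]; r=roi(*rr)
    box(n+' jaw',P,r&(z>.073)&(z<.086)); box(n+' base',P,r&(z>.006)&(z<.086))
    box(n+' grip',P,roi(*g)&(z>.13)&(z<.145))
E
```

```text
top jaw 1070 px [407. 233.] ctr [ 508.4 -138.7] size [ 90.8 268.3] ang 39.3 mean [ 552.3 -193.3   83.9] pca yaw(y) 6.6
top jaw 1101 px [402. 268.] ctr [ 469.4 -141.1] size [ 81.3 209.2] ang 25.0 mean [ 488.1 -181.6   81. ] pca yaw(y) -4.7
top base 4059 px [400. 255.] ctr [ 479.7 -172.3] size [134.6 250. ] ang 68.3 mean [ 514.1 -182.5   56.3] pca yaw(y) 77.2
top grip 245 px [165. 204.] ctr [508.5  93.8] size [394.8  29.3] ang 56.9 mean [599.7 233.5 141. ] pca yaw(y) -32.4
top grip 134 px [218. 214.] ctr [582.7 142.6] size [19.  18.3] ang 77.3 mean [581.6 141.1 137.2] pca yaw(y) 31.3
top grip 111 px [271. 221.] ctr [568.6  48.7] size [17.1 19.9] ang 33.6 mean [567.2  48.2 135.8] pca yaw(y) 54.3
scene jaw 521 px [285. 211.] ctr [901.9  59.4] size [1171.2   89.6] ang 29.8 mean [ 497.  -172.    79.9] pca yaw(y) -52.0
scene jaw 560 px [264. 224.] ctr [967.1  71.3] size [1051.1   88.3] ang 32.3 mean [ 561.6 -183.4   80.2] pca yaw(y) -47.1
scene base 3844 px [272. 230.] ctr [861.5  52.8] size [1248.7  170.9] ang 34.6 mean [ 527.7 -187.8   45.2] pca yaw(y) -47.3
scene grip 101 px [370. 232.] ctr [879.7 176.7] size [1101.6   18.5] ang 21.7 mean [575.   55.4 138.7] pca yaw(y) -68.2
scene grip 136 px [416. 250.] ctr [487.5 129.1] size [220.6  21.6] ang 9.7 mean [579.2 145.2 130.9] pca yaw(y) -77.6
scene grip 247 px [466. 270.] ctr [901.  289.5] size [993.2  37.4] ang 9.4 mean [608.  241.8 137.6] pca yaw(y) -80.3
```

```bash
python3 - <<'E'
from h import *
v,u=np.mgrid[0:480,0:640]
roi=lambda a,b,c,d:(u>a)&(u<b)&(v>c)&(v<d)
def box(name,P,mask):
    n,l,s,c=cv2.connectedComponentsWithStats(mask.astype(np.uint8),connectivity=4)
    for k in range(1,n):
        if s[k][4]<60: continue
        q=P[l==k]; r=cv2.minAreaRect((q[:,:2]*1000).astype(np.float32))
        w=q[:,:2]*1000; ev=np.linalg.svd(w-w.mean(0),full_matrices=False)[2]
        print(name,s[k][4],'px',c[k].round(),'ctr',np.round(r[0],1),'size',np.round(r[1],1),'ang',round(r[2],1),'mean',np.round(q.mean(0)*1000,1),'med z',np.median(q[:,2]),'pca yaw(y)',np.degrees(np.arctan2(-ev[0,0]*np.sign(ev[0,1]),abs(ev[0,1]))).round(1))
for n,rr,g in [('top',(355,445,205,300),(135,320,170,270)),('scene',(235,316,195,265),(320,500,220,350))]:
    P=np.load(n+'0.npz')['P']; z=P[...,2]; r=roi(*rr)
    box(n+' jaw',P,r&(z>.073)&(z<.088)); box(n+' base',P,r&(z>.007)&(z<.09))
    box(n+' grip',P,roi(*g)&(z>.13)&(z<.146))
E
```

```text
top jaw 1073 px [406. 232.] ctr [ 555.4 -192.2] size [90.1 40.7] ang 79.7 mean [ 554.9 -192.    79.6] med z 0.07959422737651978 pca yaw(y) -10.4
top jaw 1104 px [401. 267.] ctr [ 490.3 -180.4] size [90.5 40.6] ang 79.7 mean [ 490.1 -180.1   79.5] med z 0.07958446520296325 pca yaw(y) -10.4
top base 4044 px [400. 254.] ctr [ 523.1 -186.4] size [110.3 140.8] ang 79.6 mean [ 516.7 -181.2   52.1] med z 0.07686128033967643 pca yaw(y) 85.2
top grip 247 px [164. 203.] ctr [602.9 236.8] size [36.8 20.9] ang 80.7 mean [602.1 236.  138.7] med z 0.1389751794912727 pca yaw(y) -10.6
top grip 138 px [217. 213.] ctr [583.7 142.9] size [20.1 20. ] ang 77.3 mean [583.  142.3 138.7] med z 0.1389102980881653 pca yaw(y) -8.5
top grip 111 px [270. 220.] ctr [568.5  49.9] size [18.7 18.9] ang 0.1 mean [568.5  49.6 138.7] med z 0.13904908344117306 pca yaw(y) -28.2
scene jaw 524 px [284. 210.] ctr [ 490.8 -180.6] size [95.7 45. ] ang 78.9 mean [ 494.6 -175.8   79.9] med z 0.0805246051332198 pca yaw(y) -9.4
scene jaw 562 px [263. 223.] ctr [ 555.5 -190.2] size [93.3 43.4] ang 79.9 mean [ 558.9 -187.7   79.8] med z 0.08032163398813946 pca yaw(y) -10.4
scene base 453 px [249. 203.] ctr [ 406.5 -324.8] size [ 40.8 120.5] ang 76.7 mean [ 419.  -319.8   19.6] med z 0.01472621210426861 pca yaw(y) 76.5
scene base 3358 px [274. 233.] ctr [ 523.4 -183.1] size [110.6 142.4] ang 78.8 mean [ 541.7 -173.3   50.4] med z 0.055519774557245716 pca yaw(y) 57.0
scene grip 101 px [369. 231.] ctr [569.9  50.8] size [19.4 19. ] ang 14.0 mean [571.8  52.  137.9] med z 0.1392314704998583 pca yaw(y) 61.3
scene grip 137 px [415. 249.] ctr [584.8 144.6] size [19.8 22.4] ang 78.5 mean [587.3 145.5 138.1] med z 0.13937524408716095 pca yaw(y) 29.2
scene grip 259 px [464. 269.] ctr [603.8 238.5] size [37.2 23.3] ang 81.8 mean [606.9 239.3 137.9] med z 0.1393223352242282 pca yaw(y) -7.2
```

```bash
cat > plan.py <<'E'
import sys
from h import *
# usage: plan.py x y z yawx(deg) [nmax]
t=np.array(list(map(float,sys.argv[1:4]))); yaw=np.radians(float(sys.argv[4]))
nmax=int(sys.argv[5]) if len(sys.argv)>5 else 15
mx=float(sys.argv[6]) if len(sys.argv)>6 else 1
s=arm.get_state(); p=np.array(s['position']); r=R.from_quat(s['ee_rot'])
Rt=R.from_matrix(np.array([[np.cos(yaw),np.sin(yaw),0],[np.sin(yaw),-np.cos(yaw),0],[0,0,-1]]))
print('t',s['clock'],'p',np.round(p*1000,1),'err mm',np.round((t-p)*1000,1),'rot err tool deg',np.degrees((r.inv()*Rt).as_rotvec()).round(2),'w',s['gripper_width'],'F',np.round(s['force'],1),'T',np.round(s['wrist_torque'],2),'j',np.round(s['joint_pos'],2))
for i in range(nmax):
    d=r.inv().apply(t-p)/.025; a=np.degrees((r.inv()*Rt).as_rotvec())/8
    if np.abs(d).max()<.02 and np.abs(a).max()<.02: break
    d=d*min(1,mx/max(np.abs(d).max(),1e-9)); a=a*min(1,1/max(np.abs(a).max(),1e-9))
    d=d.round(2); a=a.round(2); print(i,d.tolist(),a.tolist())
    p=p+r.apply(d*.025); r=r*R.from_rotvec(np.radians(a*8))
E
python3 plan.py .6033 .2372 .2 -10.3 25
```

```text
t 0.5 p [274.5 561.5 216.4] err mm [ 328.8 -324.3  -16.4] rot err tool deg [-0.   -0.   74.24] w 0.08494713041735419 F [-0.7 -0.5  0. ] T [ 0.03 -0.04  0.04] j [-1.08  0.69 -0.19  1.57  0.16  0.9  -0.22]
0 [-0.34, 1.0, 0.04] [-0.0, -0.0, 1.0]
1 [-0.19, 1.0, 0.04] [-0.0, -0.0, 1.0]
2 [-0.04, 1.0, 0.04] [-0.0, -0.0, 1.0]
3 [0.1, 1.0, 0.03] [-0.0, -0.0, 1.0]
4 [0.24, 1.0, 0.04] [-0.0, -0.0, 1.0]
5 [0.39, 1.0, 0.04] [-0.0, -0.0, 1.0]
6 [0.56, 1.0, 0.04] [-0.0, -0.0, 1.0]
7 [0.77, 1.0, 0.04] [-0.0, -0.0, 1.0]
8 [1.0, 0.98, 0.05] [-0.0, -0.0, 1.0]
9 [1.0, 0.74, 0.04] [-0.0, -0.0, 0.28]
10 [1.0, 0.68, 0.04] [-0.0, -0.0, 0.0]
11 [1.0, 0.68, 0.04] [-0.0, -0.0, 0.0]
12 [1.0, 0.68, 0.04] [-0.0, -0.0, 0.0]
13 [1.0, 0.69, 0.05] [-0.0, -0.0, 0.0]
14 [1.0, 0.68, 0.04] [-0.0, -0.0, 0.0]
15 [0.98, 0.67, 0.05] [-0.0, -0.0, 0.0]
```

>>> send_rows:
  claw: [85,85,85,85,85]
  linear:
    - [-0.34,1,0]
    - [-0.19,1,0]
    - [-0.04,1,0]
    - [0.1,1,0]
    - [0.24,1,0]
  angular:
    - [0,0,1]
    - [0,0,1]
    - [0,0,1]
    - [0,0,1]
    - [0,0,1]

```text
clock: 1.12
position: [0.3646, 0.4714, 0.2164]
ee_rot: [0.98, 0.199, -0.001, -0.002]
force: [0.3, 0.7, 0.3]
gripper_width: 0.0851
```

>>> send_rows:
  claw: [85,85,85,85,85]
  linear:
    - [0.39,1,0]
    - [0.56,1,0]
    - [0.77,1,0]
    - [1,0.98,0]
    - [1,0.74,0]
  angular:
    - [0,0,1]
    - [0,0,1]
    - [0,0,1]
    - [0,0,1]
    - [0,0,0.28]

```text
clock: 1.75
position: [0.4733, 0.359, 0.2163]
ee_rot: [0.994, -0.107, -0.001, -0.002]
force: [1.1, -0.3, -0.3]
gripper_width: 0.0849
```

```bash
python3 plan.py .6033 .2372 .2 -10.3 25
```

```text
t 1.75 p [473.3 359.  216.3] err mm [ 130.  -121.8  -16.3] rot err tool deg [-0.26  0.15 -2.01] w 0.08491352526032013 F [ 1.1 -0.3 -0.3] T [ 0.02 -0.06 -0.01] j [-0.81  0.65  0.16  1.68 -0.14  0.82 -0.81]
0 [1.0, 0.6, 0.1] [-0.03, 0.02, -0.25]
1 [1.0, 0.64, 0.11] [-0.0, -0.0, -0.0]
2 [1.0, 0.65, 0.11] [-0.0, -0.0, -0.0]
3 [1.0, 0.64, 0.11] [-0.0, -0.0, -0.0]
4 [1.0, 0.65, 0.11] [-0.0, -0.0, -0.0]
5 [1.0, 0.64, 0.1] [-0.0, -0.0, -0.0]
```

>>> send_rows:
  claw: [85,85,85,85,85]
  linear:
    - [1,0.62,0.1]
    - [1,0.64,0.1]
    - [1,0.64,0.1]
    - [1,0.64,0.1]
    - [1,0.64,0.1]
  angular:
    - [0,0,-0.2]
    - [0,0,0]
    - [0,0,0]
    - [0,0,0]
    - [0,0,0]

```text
clock: 2.38
position: [0.5842, 0.2544, 0.2033]
ee_rot: [0.996, -0.092, -0.001, -0.003]
force: [-0.1, 0.3, 0.3]
gripper_width: 0.0848
```

```bash
python3 plan.py .6033 .2372 .2 -10.3 25
```

```text
t 2.375 p [584.2 254.4 203.3] err mm [ 19.1 -17.2  -3.3] rot err tool deg [-0.36  0.11 -0.31] w 0.08479631265940703 F [-0.1  0.3  0.3] T [ 0.    0.02 -0.02] j [-0.55  0.72  0.13  1.55 -0.12  0.87 -0.56]
0 [0.88, 0.54, 0.13] [-0.05, 0.01, -0.04]
```

>>> send_rows:
  claw: [85,85,85]
  linear:
    - [0.88,0.54,0.1]
    - [0,0,0]
    - [0,0,0]
  angular:
    - [-0.05,0.01,-0.04]
    - [0,0,0]
    - [0,0,0]

```text
clock: 2.75
position: [0.6046, 0.2349, 0.2003]
ee_rot: [0.996, -0.091, -0.0, 0.001]
force: [-0.8, 1.5, -0.2]
gripper_width: 0.0847
```

```bash
python3 plan.py .6033 .2372 .118 -10.3 25; python3 - <<'E'
from h import *
im,d,m,P=snap('wrist'); cv2.imwrite('pics/w1.png',im[...,::-1]); z=P[...,2]
for lo,hi in [(.13,.146),(.089,.1)]:
    n,l,s,c=cv2.connectedComponentsWithStats(((z>lo)&(z<hi)).astype(np.uint8),connectivity=4)
    for k in range(1,n):
        if s[k][4]<300: continue
        q=P[l==k]; r=cv2.minAreaRect((q[:,:2]*1000).astype(np.float32)); print(lo,c[k].round(),np.round(r[0],1),np.round(r[1],1),round(r[2],1),np.median(q[:,2]))
E
```

```text
t 2.75 p [604.6 234.9 200.3] err mm [ -1.3   2.3 -82.3] rot err tool deg [ 0.07  0.04 -0.19] w 0.08466156339006087 F [-0.8  1.5 -0.2] T [0.04 0.01 0.03] j [-0.51  0.74  0.13  1.51 -0.11  0.89 -0.53]
0 [-0.02, -0.03, 1.0] [0.01, 0.0, -0.02]
1 [-0.02, -0.02, 1.0] [-0.0, 0.0, -0.0]
2 [-0.02, -0.03, 1.0] [-0.0, 0.0, -0.0]
3 [-0.01, -0.0, 0.29] [-0.0, 0.0, -0.0]
0.13 [316. 241.] [603.  237.4] [35.  19.6] 79.7 0.13962893280714064
0.13 [315. 361.] [584.4 143.4] [21.1 19.1] 79.1 0.1393373750401186
0.089 [317. 220.] [603.4 236.3] [70.3 63.4] 79.5 0.09292087986134778
0.089 [315. 328.] [584.7 143.3] [40.7 63.1] 77.8 0.09273887536237074
0.089 [622. 364.] [867.9  45.2] [ 33.4 108.5] 29.0 0.09460003893557478
0.089 [557. 348.] [795.7  81.3] [41.6 10.7] 7.8 0.09372905783726526
```

View pics/w1.png

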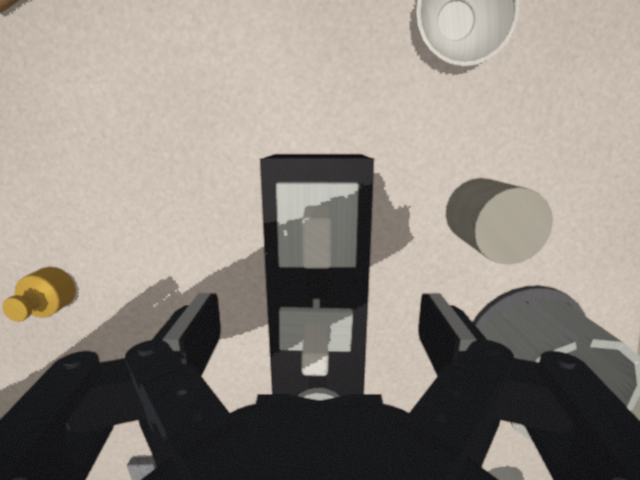

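The picture shows the broad gauge at (316,230) between the fingers and the narrow one at (316,340). The measured grip centre agrees within 1 mm, so I descend.

>>> send_rows:
  claw: [60,50,50,50,50]
  linear:
    - [-0.06,-0.07,1]
    - [0,0,1]
    - [0,0,0.9]
    - [0,0,0.3]
    - [0,0,0]
  angular:
    - [0,0,0]
    - [0,0,0]
    - [0,0,0]
    - [0,0,0]
    - [0,0,0]

```text
clock: 3.42
position: [0.6002, 0.2442, 0.1205]
ee_rot: [0.996, -0.087, -0.0, -0.002]
force: [-0.5, -0.4, -0.4]
gripper_width: 0.0499
```

```bash
python3 plan.py .6032 .2371 .117 -10.3 25
```

```text
t 3.425 p [600.2 244.2 120.5] err mm [ 3.  -7.1 -3.5] rot err tool deg [-0.21  0.04  0.31] w 0.04986438393591481 F [-0.5 -0.4 -0.4] T [0.   0.03 0.01] j [-0.51  0.84  0.1   1.59 -0.12  0.72 -0.52]
0 [0.17, 0.26, 0.14] [-0.03, 0.0, 0.04]
```

>>> send_rows:
  claw: [50,50]
  linear:
    - [0.17,0.26,0.14]
    - [0,0,0]
  angular:
    - [-0.03,0,0.04]
    - [0,0,0]

```text
clock: 3.68
position: [0.6044, 0.237, 0.1185]
ee_rot: [0.996, -0.09, 0.001, -0.0]
force: [0.3, -0.4, 0.1]
gripper_width: 0.05
```

```bash
python3 plan.py .6032 .2371 .117 -10.3 25
```

```text
t 3.675 p [604.4 237.  118.5] err mm [-1.2  0.1 -1.5] rot err tool deg [-0.04 -0.11 -0.01] w 0.05002168791837042 F [ 0.3 -0.4  0.1] T [-0.05 -0.02 -0.06] j [-0.5   0.84  0.11  1.58 -0.12  0.72 -0.52]
0 [-0.05, 0.01, 0.06] [-0.0, -0.01, -0.0]
```

>>> send_rows:
  claw: [30,22,10,10,10]
  linear:
    - [-0.05,0,0]
    - [0,0,0]
    - [0,0,0]
    - [0,0,0]
    - [0,0,0]
  angular:
    - [0,0,0]
    - [0,0,0]
    - [0,0,0]
    - [0,0,0]
    - [0,0,0]
  grip_force: 60

```text
clock: 4.3
position: [0.6037, 0.2374, 0.1197]
ee_rot: [0.996, -0.09, 0.002, -0.001]
force: [-0.3, 0.6, 0.5]
gripper_width: 0.0177
```

```bash
python3 plan.py .6032 .2371 .257 -10.3 25
```

```text
t 4.3 p [603.7 237.4 119.7] err mm [ -0.5  -0.3 137.3] rot err tool deg [-0.1  -0.19 -0.03] w 0.017716173318455392 F [-0.3  0.6  0.5] T [-0.04  0.02 -0.02] j [-0.5   0.84  0.11  1.59 -0.12  0.72 -0.52]
0 [0.0, 0.0, -1.0] [-0.01, -0.02, -0.0]
1 [-0.0, 0.0, -1.0] [-0.0, -0.0, -0.0]
2 [-0.0, 0.0, -1.0] [-0.0, -0.0, -0.0]
3 [-0.0, 0.0, -1.0] [-0.0, -0.0, -0.0]
4 [-0.01, 0.01, -1.0] [-0.0, -0.0, -0.0]
5 [-0.0, 0.0, -0.49] [-0.0, -0.0, -0.0]
```

>>> send_rows:
  claw: [10,10,10]
  linear:
    - [0,0,-0.4]
    - [0,0,-0.4]
    - [0,0,0]
  angular:
    - [0,0,0]
    - [0,0,0]
    - [0,0,0]

```text
clock: 4.68
position: [0.603, 0.2372, 0.1402]
ee_rot: [0.996, -0.09, 0.001, -0.0]
force: [-0.2, 0.8, -3.4]
gripper_width: 0.0178
```

```bash
python3 plan.py .6037 .2374 .257 -10.3 3
```

```text
t 4.675 p [603.  237.2 140.2] err mm [  0.7   0.2 116.8] rot err tool deg [-0.05 -0.1  -0.03] w 0.01784470697615185 F [-0.2  0.8 -3.4] T [0.06 0.02 0.01] j [-0.51  0.81  0.11  1.57 -0.12  0.76 -0.52]
0 [0.01, -0.0, -1.0] [-0.01, -0.01, -0.0]
1 [0.01, -0.0, -1.0] [0.0, -0.0, -0.0]
2 [0.0, -0.0, -1.0] [0.0, -0.0, -0.0]
```

Weight is −3.4 N, matching 0.35 kg, so the gauge is held. I continue lifting.

>>> send_rows:
  claw: [10,10,10,10,10]
  linear:
    - [0,0,-0.5]
    - [0,0,-0.5]
    - [0,0,-0.5]
    - [0,0,-0.5]
    - [0,0,-0.2]
  angular:
    - [0,0,0]
    - [0,0,0]
    - [0,0,0]
    - [0,0,0]
    - [0,0,0]

```text
clock: 5.3
position: [0.6028, 0.2371, 0.1994]
ee_rot: [0.996, -0.09, 0.001, -0.0]
force: [-1.0, 0.2, -3.7]
gripper_width: 0.0174
```

```bash
python3 plan.py .6037 .2374 .257 -10.3 3
```

```text
t 5.3 p [602.8 237.1 199.4] err mm [ 0.9  0.3 57.6] rot err tool deg [-0.06 -0.11 -0.03] w 0.01736279749716265 F [-1.   0.2 -3.7] T [ 0.01 -0.01 -0.02] j [-0.51  0.74  0.13  1.52 -0.11  0.88 -0.53]
0 [0.02, -0.01, -1.0] [-0.01, -0.01, -0.0]
1 [0.01, -0.01, -1.0] [0.0, -0.0, -0.0]
2 [0.01, 0.0, -0.31] [0.0, -0.0, -0.0]
```

>>> send_rows:
  claw: [10,10,10,10]
  linear:
    - [0,0,-0.8]
    - [0,0,-0.8]
    - [0,0,-0.8]
    - [0,0,0]
  angular:
    - [0,0,0]
    - [0,0,0]
    - [0,0,0]
    - [0,0,0]

```text
clock: 5.8
position: [0.602, 0.2368, 0.2613]
ee_rot: [0.996, -0.09, 0.0, -0.0]
force: [1.4, 0.6, -4.1]
gripper_width: 0.0178
```

```bash
python3 plan.py .523 -.1858 .262 -10.4 25 0.9
```

```text
t 5.8 p [602.  236.8 261.3] err mm [ -79.  -422.6    0.7] rot err tool deg [-0.02 -0.05  0.07] w 0.017765168553745114 F [ 1.4  0.6 -4.1] T [ 0.03 -0.04  0.05] j [-0.52  0.68  0.14  1.45 -0.1   1.02 -0.54]
0 [-0.0, 0.9, -0.0] [-0.0, -0.01, 0.01]
1 [-0.0, 0.9, -0.0] [-0.0, 0.0, -0.0]
2 [-0.0, 0.9, -0.0] [-0.0, 0.0, -0.0]
3 [-0.0, 0.9, -0.0] [-0.0, 0.0, -0.0]
4 [-0.0, 0.9, -0.0] [-0.0, 0.0, -0.0]
5 [-0.0, 0.9, -0.0] [-0.0, 0.0, -0.0]
6 [-0.0, 0.9, -0.0] [-0.0, 0.0, -0.0]
7 [-0.0, 0.9, -0.0] [-0.0, 0.0, -0.0]
8 [-0.0, 0.9, -0.0] [-0.0, 0.0, -0.0]
9 [-0.01, 0.9, -0.0] [-0.0, 0.0, -0.0]
10 [-0.0, 0.9, -0.0] [-0.0, 0.0, -0.0]
11 [-0.01, 0.9, -0.0] [-0.0, 0.0, -0.0]
12 [-0.0, 0.9, -0.0] [-0.0, 0.0, -0.0]
13 [-0.01, 0.9, -0.01] [-0.0, 0.0, -0.0]
14 [-0.0, 0.9, -0.0] [-0.0, 0.0, -0.0]
15 [-0.01, 0.9, -0.01] [-0.0, 0.0, -0.0]
16 [-0.0, 0.9, -0.0] [-0.0, 0.0, -0.0]
17 [-0.01, 0.9, -0.01] [-0.0, 0.0, -0.0]
18 [-0.0, 0.9, -0.0] [-0.0, 0.0, -0.0]
19 [-0.0, 0.1, -0.0] [-0.0, 0.0, -0.0]
```

>>> send_rows:
  claw: [10,10,10,10,10]
  linear:
    - [0,0.5,0]
    - [0,0.9,0]
    - [0,0.9,0]
    - [0,0.9,0]
    - [0,0.9,0]
  angular:
    - [0,0,0]
    - [0,0,0]
    - [0,0,0]
    - [0,0,0]
    - [0,0,0]

```text
clock: 6.42
position: [0.5798, 0.13, 0.2572]
ee_rot: [0.996, -0.089, -0.003, 0.002]
force: [-0.1, -0.2, -2.1]
gripper_width: 0.0174
```

>>> send_rows:
  claw: [10,10,10,10,10]
  linear:
    - [0,0.9,0]
    - [0,0.9,0]
    - [0,0.9,0]
    - [0,0.9,0]
    - [0,0.9,0]
  angular:
    - [0,0,0]
    - [0,0,0]
    - [0,0,0]
    - [0,0,0]
    - [0,0,0]

```text
clock: 7.05
position: [0.5582, 0.0102, 0.2582]
ee_rot: [0.996, -0.09, -0.002, 0.002]
force: [-0.2, 0.1, -3.5]
gripper_width: 0.0179
```

```bash
python3 plan.py .523 -.1858 .262 -10.4 2 0.9
```

```text
t 7.05 p [558.2  10.2 258.2] err mm [ -35.2 -196.     3.8] rot err tool deg [0.25 0.24 0.03] w 0.01787702981515991 F [-0.2  0.1 -3.5] T [-0.01 -0.04  0.02] j [-0.18  0.55  0.12  1.72 -0.08  0.88 -0.2 ]
0 [0.0, 0.9, -0.01] [0.03, 0.03, 0.0]
1 [0.0, 0.9, -0.02] [0.0, -0.0, 0.0]
```

>>> send_rows:
  claw: [10,10,10,10,10]
  linear:
    - [0,0.9,0]
    - [0,0.9,0]
    - [0,0.9,0]
    - [0,0.9,0]
    - [0,0.9,0]
  angular:
    - [0,0,0]
    - [0,0,0]
    - [0,0,0]
    - [0,0,0]
    - [0,0,0]

```text
clock: 7.68
position: [0.5356, -0.1089, 0.2597]
ee_rot: [0.996, -0.091, -0.001, 0.002]
force: [-0.6, 0.9, -2.2]
gripper_width: 0.0176
```

>>> send_rows:
  claw: [10,10,10,10,10]
  linear:
    - [0,0.9,0]
    - [0,0.9,0]
    - [0,0.7,0]
    - [0,0.2,0]
    - [0,0,0]
  angular:
    - [0,0,0]
    - [0,0,0]
    - [0,0,0]
    - [0,0,0]
    - [0,0,0]

```text
clock: 8.3
position: [0.5208, -0.1822, 0.2608]
ee_rot: [0.996, -0.094, -0.0, 0.003]
force: [0.3, -0.4, -3.0]
gripper_width: 0.0172
```

```bash
python3 plan.py .523 -.1858 .2 -10.4 5 0.9
```

```text
t 8.3 p [ 520.8 -182.2  260.8] err mm [  2.2  -3.6 -60.8] rot err tool deg [ 0.29 -0.   -0.36] w 0.01724968811299419 F [ 0.3 -0.4 -3. ] T [ 0.01 -0.02  0.03] j [ 0.18  0.54  0.11  1.74 -0.07  0.86  0.13]
0 [0.04, 0.04, 0.9] [0.04, -0.0, -0.05]
1 [0.04, 0.05, 0.9] [-0.0, -0.0, 0.0]
2 [0.03, 0.03, 0.63] [-0.0, -0.0, 0.0]
```

>>> send_rows:
  claw: [10,10,10,10,10]
  linear:
    - [0.1,0.12,0.6]
    - [0,0,0.6]
    - [0,0,0.6]
    - [0,0,0.2]
    - [0,0,0]
  angular:
    - [0.04,0,-0.04]
    - [0,0,0]
    - [0,0,0]
    - [0,0,0]
    - [0,0,0]

```text
clock: 8.93
position: [0.5239, -0.1814, 0.2061]
ee_rot: [0.996, -0.087, -0.001, -0.002]
force: [-0.9, 0.3, -3.3]
gripper_width: 0.0178
```

```bash
python3 plan.py .523 -.1858 .12 -10.4 5 0.9
python3 - <<'E'
from h import *
out=[]
for n in ['wrist','scene','top']:
    im,d,m,P=snap(n); np.savez(n+'1.npz',im=im,d=d,P=P); out.append(im)
cv2.imwrite('pics/w2.png',out[0][...,::-1])
c=cv2.resize(out[1][110:290,190:370],(540,540)); cv2.imwrite('pics/s2.png',c[...,::-1])
P=np.load('wrist1.npz')['P']; z=P[...,2]
for lo,hi in [(.073,.088),(.15,.185),(.185,.21),]:
    n,l,s,c=cv2.connectedComponentsWithStats(((z>lo)&(z<hi)).astype(np.uint8),connectivity=4)
    for k in range(1,n):
        if s[k][4]<300: continue
        q=P[l==k]; r=cv2.minAreaRect((q[:,:2]*1000).astype(np.float32)); print(lo,s[k][4],c[k].round(),np.round(r[0],1),np.round(r[1],1),round(r[2],1),np.median(q[:,2]))
E
```

```text
t 8.925 p [ 523.9 -181.4  206.1] err mm [ -0.9  -4.4 -86.1] rot err tool deg [-0.25  0.1   0.41] w 0.017823616086934342 F [-0.9  0.3 -3.3] T [-0.05  0.01 -0.02] j [ 0.2   0.61  0.09  1.8  -0.08  0.74  0.16]
0 [0.0, 0.05, 0.9] [-0.03, 0.01, 0.05]
1 [-0.0, 0.05, 0.9] [-0.0, 0.0, 0.0]
2 [-0.0, 0.05, 0.9] [-0.0, 0.0, 0.0]
3 [-0.0, 0.03, 0.74] [-0.0, 0.0, 0.0]
0.073 750 [603. 199.] [ 774.4 -204.8] [56.1 27.1] 70.1 0.08146909830453172
0.073 1524 [277. 198.] [ 490.6 -180.4] [89.1 39.1] 79.7 0.07977312902029599
0.073 1688 [363. 202.] [ 555.8 -192.7] [90.  39.8] 80.2 0.07981235647666254
0.073 2803 [547. 354.] [ 723.7 -361.3] [89.7 41.6] 80.8 0.07983050686768889
0.073 1371 [488. 339.] [ 662.4 -328.8] [45.3 41.4] 79.9 0.07978561439326853
0.15 7242 [318. 240.] [ 524.9 -174.3] [55.1 63.7] 80.1 0.17925970109426304
0.185 550 [318. 247.] [ 526.4 -165.6] [ 3.5 19.9] 80.5 0.19868082635042145
```

View pics/w2.png

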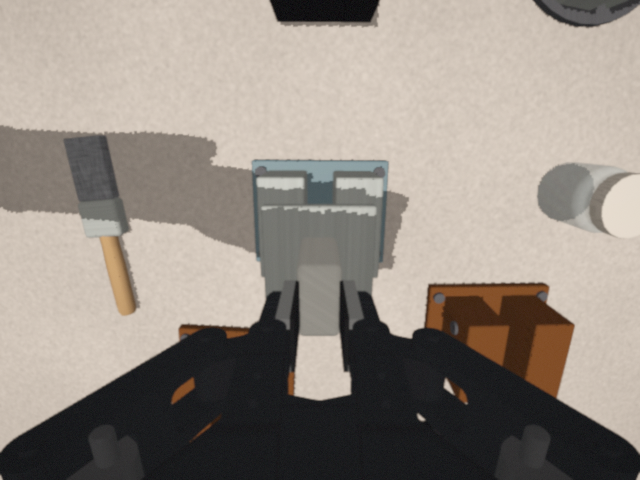

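View pics/s2.png

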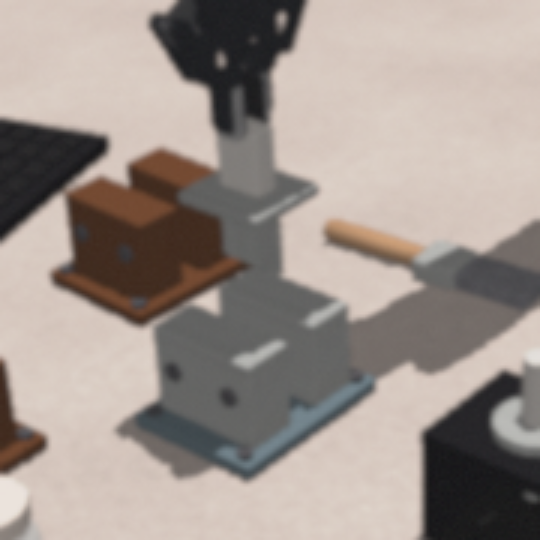

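The scene crop shows the blade hanging over the grey jaws at crop (245,290). In the wrist view the plate is centred over the gap at (318,205). Its in-hand offset is about 0, and the jaw centre re-measures at (523.2, −186.5) mm. I correct sideways first, then lower.

>>> send_rows:
  claw: [10,10,10,10]
  linear:
    - [0,0.18,0.3]
    - [0,0,0.5]
    - [0,0,0.2]
    - [0,0,0]
  angular:
    - [-0.03,0.01,0.05]
    - [0,0,0]
    - [0,0,0]
    - [0,0,0]

```text
clock: 9.57
position: [0.5239, -0.187, 0.1808]
ee_rot: [0.996, -0.091, 0.001, 0.001]
force: [-0.4, -0.0, -2.7]
gripper_width: 0.0179
```

```bash
python3 plan.py .5231 -.1863 .1147 -10.3 5 0.5
```

```text
t 9.575 p [ 523.9 -187.   180.8] err mm [ -0.8   0.7 -66.1] rot err tool deg [ 0.05 -0.16 -0.16] w 0.017916229889639326 F [-0.4 -0.  -2.7] T [-0.02 -0.    0.02] j [ 0.21  0.65  0.09  1.83 -0.09  0.67  0.16]
0 [-0.01, -0.0, 0.5] [0.01, -0.02, -0.02]
1 [-0.01, -0.0, 0.5] [-0.0, -0.0, -0.0]
2 [-0.01, -0.01, 0.5] [-0.0, -0.0, -0.0]
3 [-0.0, -0.0, 0.5] [-0.0, -0.0, -0.0]
4 [-0.01, -0.01, 0.5] [-0.0, -0.0, -0.0]
```

Blade bottom is now about 96 mm, still above the jaw tops at 80.

>>> send_rows:
  claw: [10,10,10,10,10]
  linear:
    - [-0.03,-0.02,0.3]
    - [0,0,0.3]
    - [0,0,0.3]
    - [0,0,0.3]
    - [0,0,0]
  angular:
    - [0,-0.02,-0.02]
    - [0,0,0]
    - [0,0,0]
    - [0,0,0]
    - [0,0,0]

```text
clock: 10.2
position: [0.5234, -0.1862, 0.1486]
ee_rot: [0.996, -0.09, -0.0, 0.0]
force: [0.4, -0.1, -3.2]
gripper_width: 0.0173
```

```bash
python3 plan.py .5231 -.1863 .1147 -10.3 5 0.5
```

```text
t 10.2 p [ 523.4 -186.2  148.6] err mm [ -0.3  -0.1 -33.9] rot err tool deg [0.04 0.   0.02] w 0.01729172945274446 F [ 0.4 -0.1 -3.2] T [-0.01  0.01  0.02] j [ 0.21  0.69  0.08  1.85 -0.09  0.6   0.17]
0 [-0.0, 0.0, 0.5] [0.01, 0.0, 0.0]
1 [-0.01, 0.0, 0.5] [-0.0, 0.0, 0.0]
2 [-0.0, 0.01, 0.35] [-0.0, 0.0, 0.0]
```

>>> send_rows:
  claw: [10,10,10,10,10]
  linear:
    - [0,0,0.3]
    - [0,0,0.3]
    - [0,0,0.3]
    - [0,0,0.15]
    - [0,0,0]
  angular:
    - [0,0,0]
    - [0,0,0]
    - [0,0,0]
    - [0,0,0]
    - [0,0,0]

```text
clock: 10.82
position: [0.5237, -0.1863, 0.1205]
ee_rot: [0.996, -0.09, 0.0, 0.0]
force: [-0.3, 0.4, -3.8]
gripper_width: 0.0176
```

```bash
python3 plan.py .5231 -.1863 .1147 -10.3 5 0.5
```

```text
t 10.825 p [ 523.7 -186.3  120.5] err mm [-0.6  0.  -5.8] rot err tool deg [ 0.05 -0.03  0.02] w 0.017570222468867074 F [-0.3  0.4 -3.8] T [ 0.01 -0.05 -0.02] j [ 0.22  0.74  0.07  1.87 -0.09  0.53  0.17]
0 [-0.02, 0.0, 0.23] [0.01, -0.0, 0.0]
```

>>> send_rows:
  claw: [10,10,10,10]
  linear:
    - [-0.01,0,0.08]
    - [0,0,0.08]
    - [0,0,0.05]
    - [0,0,0]
  angular:
    - [0,0,0]
    - [0,0,0]
    - [0,0,0]
    - [0,0,0]

```text
clock: 11.32
position: [0.5239, -0.1865, 0.1155]
ee_rot: [0.996, -0.09, 0.001, 0.001]
force: [0.4, 1.5, -2.7]
gripper_width: 0.0178
```

```bash
python3 plan.py .5231 -.1863 .1147 -10.3 5 0.5
```

```text
t 11.325 p [ 523.9 -186.5  115.5] err mm [-0.8  0.2 -0.8] rot err tool deg [ 0.05 -0.09  0.02] w 0.01776144607016474 F [ 0.4  1.5 -2.7] T [-0.01  0.   -0.04] j [ 0.22  0.74  0.07  1.88 -0.09  0.52  0.17]
0 [-0.03, -0.0, 0.03] [0.01, -0.01, 0.0]
```

>>> send_rows:
  claw: [10,10,10]
  linear:
    - [-0.02,0,0.05]
    - [0,0,0.04]
    - [0,0,0]
  angular:
    - [0,0,0]
    - [0,0,0]
    - [0,0,0]

```text
clock: 11.7
position: [0.5239, -0.1865, 0.1149]
ee_rot: [0.996, -0.09, 0.002, 0.001]
force: [0.1, -0.4, -3.4]
gripper_width: 0.0177
```

```bash
python3 plan.py .5231 -.1863 .1147 -10.3 5 0.5
```

```text
t 11.7 p [ 523.9 -186.5  114.9] err mm [-0.8  0.2 -0.2] rot err tool deg [ 0.05 -0.2   0.  ] w 0.01766421459141084 F [ 0.1 -0.4 -3.4] T [ 0.02 -0.01 -0.02] j [ 0.22  0.74  0.07  1.88 -0.09  0.52  0.17]
0 [-0.03, -0.0, 0.01] [0.01, -0.03, 0.0]
```

>>> send_rows:
  claw: [10,10,10]
  linear:
    - [0,0,0.08]
    - [0,0,0]
    - [0,0,0]
  angular:
    - [0,0,0]
    - [0,0,0]
    - [0,0,0]

```text
clock: 12.08
position: [0.524, -0.1868, 0.1147]
ee_rot: [0.996, -0.09, 0.002, 0.001]
force: [0.9, 0.3, -2.3]
gripper_width: 0.0175
```

```bash
python3 plan.py .5231 -.1863 .1147 -10.3 5 0.5
```

```text
t 12.075 p [ 524.  -186.8  114.7] err mm [-0.9  0.5 -0. ] rot err tool deg [ 0.06 -0.27 -0.02] w 0.01747780658251236 F [ 0.9  0.3 -2.3] T [-0.08 -0.04 -0.05] j [ 0.22  0.74  0.07  1.88 -0.09  0.52  0.17]
0 [-0.04, -0.01, 0.0] [0.01, -0.03, -0.0]
```

>>> send_rows:
  claw: [10,10,10]
  linear:
    - [-0.02,0,0.15]
    - [0,0,0.05]
    - [0,0,0]
  angular:
    - [0,-0.03,0]
    - [0,0,0]
    - [0,0,0]

```text
clock: 12.45
position: [0.5241, -0.1868, 0.1148]
ee_rot: [0.996, -0.09, 0.002, 0.0]
force: [-0.4, -0.6, -3.8]
gripper_width: 0.0178
```

```bash
python3 plan.py .5231 -.1863 .1147 -10.3 5 0.5
```

```text
t 12.45 p [ 524.1 -186.8  114.8] err mm [-1.   0.5 -0.1] rot err tool deg [ 0.03 -0.19 -0.05] w 0.017823093386976293 F [-0.4 -0.6 -3.8] T [ 0.07  0.01 -0.02] j [ 0.22  0.75  0.07  1.88 -0.1   0.52  0.17]
0 [-0.04, -0.01, 0.01] [0.0, -0.02, -0.01]
```

>>> send_rows:
  claw: [10]
  linear:
    - [-0.03,0,0.15]
  angular:
    - [0,-0.02,0]

```text
clock: 12.58
position: [0.524, -0.1869, 0.1143]
ee_rot: [0.996, -0.09, 0.001, 0.0]
force: [-11.0, 3.9, 55.1]
gripper_width: 0.0178
```

```bash
python3 plan.py .5231 -.1863 .1147 -10.3 5 0.5; python3 - <<'E'
from h import *
im,d,m,P=snap('wrist'); cv2.imwrite('pics/w3.png',im[...,::-1]); z=P[...,2]
print(np.round(arm.get_state()['force'],1))
for lo,hi in [(.073,.0835),(.084,.094)]:
    n,l,s,c=cv2.connectedComponentsWithStats(((z>lo)&(z<hi)).astype(np.uint8),connectivity=4)
    for k in range(1,n):
        if s[k][4]<200: continue
        q=P[l==k]; r=cv2.minAreaRect((q[:,:2]*1000).astype(np.float32)); print(lo,s[k][4],c[k].round(),np.round(r[0],1),np.round(r[1],1),round(r[2],1),np.median(q[:,2]))
im,d,m,P=snap('scene'); cv2.imwrite('pics/s3.png',cv2.resize(im[110:290,190:370],(540,540))[...,::-1])
E
```

```text
t 12.575 p [ 524.  -186.9  114.3] err mm [-0.9  0.6  0.4] rot err tool deg [ 0.02 -0.14 -0.08] w 0.01782140742243948 F [-11.    3.9  55.1] T [1.11 2.34 0.06] j [ 0.22  0.75  0.07  1.88 -0.1   0.52  0.17]
0 [-0.04, -0.02, -0.02] [0.0, -0.02, -0.01]
[-7.3  3.4 32.5]
0.073 5356 [250. 243.] [ 491.3 -180.3] [88.9 41.2] 79.3 0.07983114380450018
0.073 5066 [384. 240.] [ 566.4 -187.1] [54.7 96.8] 21.4 0.07986166045864189
0.073 2493 [620. 406.] [ 722.1 -350.2] [36.5 72.7] 5.2 0.07976537310125378
0.073 722 [557. 388.] [ 672.7 -311.7] [16.7 38.8] 50.6 0.07941293184118792
0.084 7164 [318. 240.] [ 525.3 -179.9] [55.  63.7] 79.7 0.08787195975008995
```

View pics/s3.png

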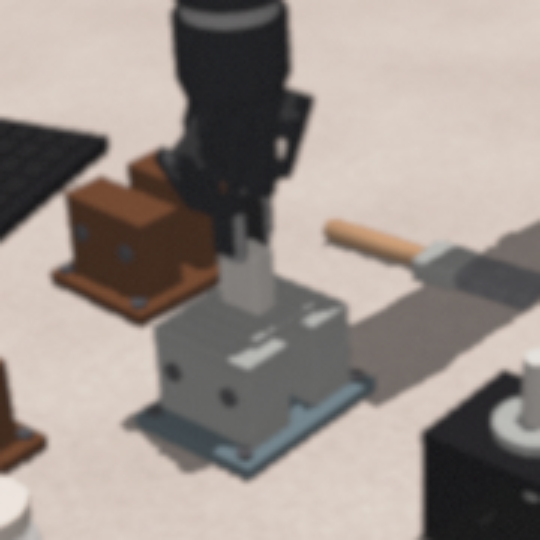

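View pics/w3.png

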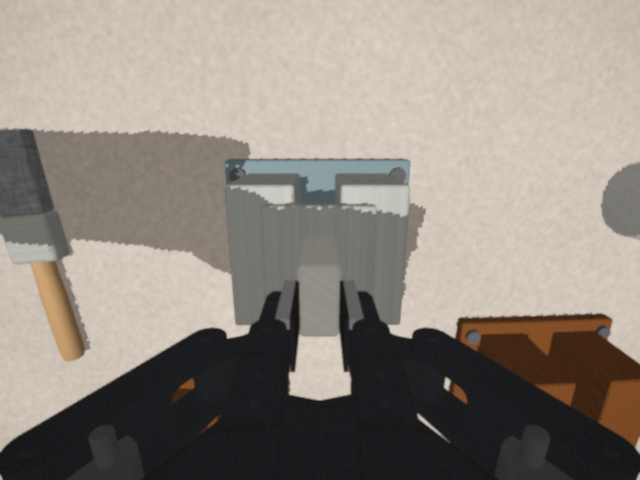

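It is seated: plate top at 87.9 mm, a firm upward reaction, and the plate flat on both jaws (wrist view, (318,260)). I relax the push, then open.

>>> send_rows:
  claw: [10,10,30,45,45]
  linear:
    - [0,0,0]
    - [0,0,0]
    - [0,0,0]
    - [0,0,0]
    - [0,0,0]
  angular:
    - [0,0,0]
    - [0,0,0]
    - [0,0,0]
    - [0,0,0]
    - [0,0,0]

```text
clock: 13.3
position: [0.5246, -0.1872, 0.1135]
ee_rot: [0.996, -0.09, 0.002, 0.001]
force: [-0.9, 0.1, 0.3]
gripper_width: 0.0448
```

>>> send_rows:
  claw: [45,45,45,45,45]
  linear:
    - [0,0,-0.3]
    - [0,0,-0.6]
    - [0,0,-0.9]
    - [0,0,-0.9]
    - [0,0,-0.9]
  angular:
    - [0,0,0]
    - [0,0,0]
    - [0,0,0]
    - [0,0,0]
    - [0,0,0]

```text
clock: 13.92
position: [0.5239, -0.187, 0.2084]
ee_rot: [0.996, -0.091, 0.001, 0.0]
force: [0.6, 0.1, -0.5]
gripper_width: 0.0451
```

>>> send_rows:
  claw: [45,45,45,45]
  linear:
    - [0,0,-0.9]
    - [0,0,-0.9]
    - [0,0,-0.5]
    - [0,0,0]
  angular:
    - [0,0,0]
    - [0,0,0]
    - [0,0,0]
    - [0,0,0]

```text
clock: 14.42
position: [0.5247, -0.1874, 0.2736]
ee_rot: [0.996, -0.091, 0.005, 0.001]
force: [0.3, 0.5, -0.1]
gripper_width: 0.0448
```

```bash
python3 - <<'E'
from h import *
s=arm.get_state(); print(s['clock'],s['position'],s['force'],s['gripper_width'])
im,d,m,P=snap('wrist'); cv2.imwrite('pics/w4.png',im[...,::-1]); z=P[...,2]
for lo,hi in [(.073,.0835),(.084,.094),(.125,.142)]:
    n,l,S,c=cv2.connectedComponentsWithStats(((z>lo)&(z<hi)).astype(np.uint8),connectivity=4)
    for k in range(1,n):
        if S[k][4]<200: continue
        q=P[l==k]; r=cv2.minAreaRect((q[:,:2]*1000).astype(np.float32))
        A=np.c_[q[:,:2]-q[:,:2].mean(0),np.ones(len(q))]; co=np.linalg.lstsq(A,q[:,2],rcond=None)[0]
        print(lo,S[k][4],c[k].round(),np.round(r[0],1),np.round(r[1],1),round(r[2],1),np.median(q[:,2]),'tilt deg',np.degrees(co[:2]).round(2))
im,d,m,P=snap('scene'); cv2.imwrite('pics/s4.png',im[...,::-1])
E
```

```text
14.425 [ 0.52473419 -0.18743674  0.27362929] [ 0.29038346  0.45079658 -0.06482389] 0.044834220708942246
0.073 424 [317.   9.] [559.   -5.9] [ 2.3 88.9] 79.2 0.07859183030533659 tilt deg [ 20.32 111.22]
0.073 240 [547. 178.] [ 772.8 -203.4] [53.8 22.5] 69.2 0.07945631963945601 tilt deg [-0.65  0.27]
0.073 2010 [278. 202.] [ 491.1 -180.6] [89.5 40.1] 79.3 0.0798544667973402 tilt deg [-0.46 -0.18]
0.073 1891 [353. 202.] [ 555.6 -192.6] [89.9 40. ] 79.3 0.0798889413187186 tilt deg [ 0.14 -0.17]
0.073 2106 [509. 314.] [ 723.5 -362.6] [89.8 41. ] 80.8 0.0798302939336826 tilt deg [ 1.79 -0.76]
0.073 1853 [454. 311.] [ 660.2 -342.3] [71.8 41.5] 79.4 0.07982058920189966 tilt deg [ 1.59 -1.13]
0.073 1097 [269. 367.] [ 428.9 -369. ] [88.7 28.2] 76.6 0.07986383785543394 tilt deg [-2.06  0.44]
0.084 627 [318.   3.] [559.7  -3.3] [ 6.4 89.2] 79.8 0.0849279466750934 tilt deg [-0.16 -0.72]
0.084 2302 [570. 184.] [ 788.7 -209.8] [55.7 56.1] 1.5 0.0898190569460042 tilt deg [ 1.12 -0.5 ]
0.084 3129 [316. 205.] [ 523.7 -187.6] [69.3 64.2] 79.4 0.08792464766525387 tilt deg [ 0.   -0.15]
0.125 893 [316. 218.] [ 523.8 -187.5] [35.6 19.9] 79.2 0.13463481185561582 tilt deg [ 0.49 -2.3 ]
```

View pics/s4.png

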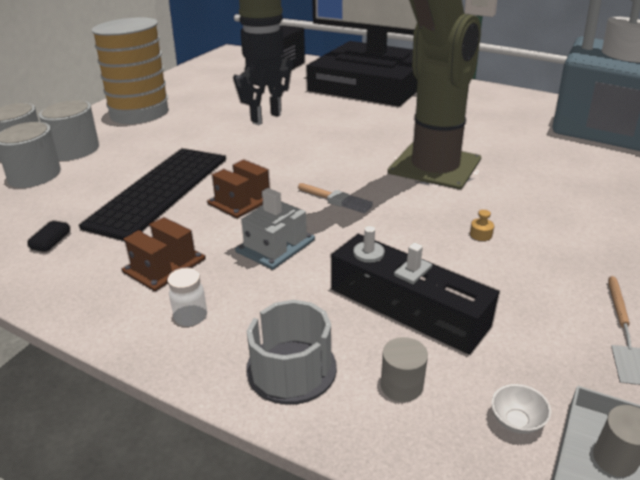

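View pics/w4.png

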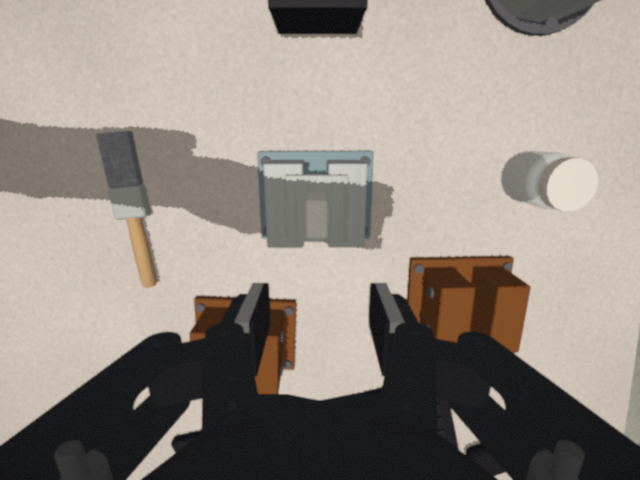

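The gauge stands in the steel fixture (scene (272,215), wrist (316,205)) with the plate flat. Its top is at 87.9 mm and it sits within about 1 mm of the centre. The other two gauges are still in the rack, and the gripper is clear, so I hand it in.

```bash
python3 -c "
from cell import arm; print(arm.close_job())"
```

```text
the job is handed in; nothing more can be done
None
```

I took the broad gauge out of the rack, lowered its blade into the gap between the steel jaws, and let go. I handed the job in at about 14.5 s.

**Last checks:**
- **Seating:** the stop plate is flat, tilted about 0.15°. Its top is at 87.9 mm, so its underside is on the jaw tops at 80 mm.
- **Position:** its centre is about 1 mm from the middle of the jaws along the gap and under 1 mm across it. It is in line with the gap within the measuring error.
- **Everything else:** the narrow and plug gauges are still in the rack, and neither brown look-alike was touched. The gripper is about 15 cm clear, with no force on the wrist.

**Readings out of line:**
- **Push when seating:** a last check push of the gauge onto the jaws briefly raised the wrist force to about 55 N, under the 120 N limit. That push was carried through the held gauge. I relaxed it before opening the gripper.
- **Grip width:** the gripper read 17.7 mm on the 20 mm grip. The lifted weight of about 3.5 N still matched the gauge.
- **Grip-top depth:** the final depth measurement of the grip block had a median of 134.6 mm and a 2.3° tilt. I put that down to the narrow height band catching the grip's side face, because the plate itself measured flat.

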